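Cap the spice jars and close the tray

TASK

The spice tray has been left pulled out with some jars open: press every cap that is standing proud fully home on its jar, then push the tray all the way in until it seats in its catch. Do not slam the tray, and leave the other things on the counter and on the shelf standing where they are.

Things in the scene. Friction and masses are not known exactly. Their poses are not given: they have to be found in the camera images.
- spice_unit: Fixed open-backed wooden shelf unit, 374 wide x 220 deep x 213 high: two side panels and a top board, a pull-out spice tray between the panels. Origin: on the counter, midway between the panels; x points to the back, away from the user, y to the user's left, z up. The panels' front edges lie at x = -105. Small things stand on the top board.
- board_edge (a point): Middle of the top board's front edge, at its upper side, 213 above the counter (board 18 thick); x = -115 in spice_unit. The caps of the drawn-out tray stand only 12 to 32 mm in front of it and some 85 mm lower: a gripper pointing straight down hits the board or what stands on it. A tool tilted along the jars (38 deg from vertical, fingers pointing down and away from the user) clears it.
- tray (a joint): How far the tray is drawn out towards the user, m: 0 home, starts 0.097 to 0.117, limit 0.14. It slides stiffly (6 N) and stays where left. From 13 mm out a roller catch resists (about 15 N in all) until 7 mm out, then pulls it to a hard stop at 0. Four jars are fixed side by side in its V-shaped trough, 76 apart, leaning 38 deg from vertical towards the user.
- tray_front (a point): Centre of the flat outer face of the tray's front board (335 wide, 62 high); 46 above the counter, the board's lower edge 15 above it. Axes as spice_unit's, the face looks to -x. Tray home: at x = -105 of spice_unit. Two steel knobs stand 24 out of the face at y = +110 and -110; between them it is flat and clear to push on; the caps lean no nearer than 45 mm behind the face.
- cap0 (a joint): How far the cap of the left-most (+y) jar stands up from its seat along the jar's axis, m: 0 home (a seated cap may read up to 0.001), 0.008 to 0.0125 proud, limit 0.016. It slides freely down to 0.008, then resists with about 6 N until 0.0045, then snaps onto a hard stop and stays. May start proud or home.
- cap0_top (a point): Centre of the flat top of the left-most (+y) jar's cap: a dark wooden cylinder 54 across, 32 tall, on a white stoneware jar 52 across (105 long with the cap home). A proud cap bares the white neck and dark seal ring below it. z points out of the cap along the jar's axis, up and to the user; y to the user's left. 122 above the counter when home, 128 to 132 proud. Moves with the cap.
- cap1 (a joint): How far the cap of the second from the left jar stands up from its seat along the jar's axis, m: 0 home (a seated cap may read up to 0.001), 0.008 to 0.0125 proud, limit 0.016. It slides freely down to 0.008, then resists with about 6 N until 0.0045, then snaps onto a hard stop and stays. Always starts proud.
- cap1_top (a point): Centre of the flat top of the second from the left jar's cap: a dark wooden cylinder 54 across, 32 tall, on a white stoneware jar 52 across (105 long with the cap home). A proud cap bares the white neck and dark seal ring below it. z points out of the cap along the jar's axis, up and to the user; y to the user's left. 122 above the counter when home, 128 to 132 proud. Moves with the cap.
- cap2 (a joint): How far the cap of the third from the left jar stands up from its seat along the jar's axis, m: 0 home (a seated cap may read up to 0.001), 0.008 to 0.0125 proud, limit 0.016. It slides freely down to 0.008, then resists with about 6 N until 0.0045, then snaps onto a hard stop and stays. May start proud or home.
- cap2_top (a point): Centre of the flat top of the third from the left jar's cap: a dark wooden cylinder 54 across, 32 tall, on a white stoneware jar 52 across (105 long with the cap home). A proud cap bares the white neck and dark seal ring below it. z points out of the cap along the jar's axis, up and to the user; y to the user's left. 122 above the counter when home, 128 to 132 proud. Moves with the cap.
- cap3 (a joint): How far the cap of the right-most (-y) jar stands up from its seat along the jar's axis, m: 0 home (a seated cap may read up to 0.001), 0.008 to 0.0125 proud, limit 0.016. It slides freely down to 0.008, then resists with about 6 N until 0.0045, then snaps onto a hard stop and stays. May start proud or home.
- cap3_top (a point): Centre of the flat top of the right-most (-y) jar's cap: a dark wooden cylinder 54 across, 32 tall, on a white stoneware jar 52 across (105 long with the cap home). A proud cap bares the white neck and dark seal ring below it. z points out of the cap along the jar's axis, up and to the user; y to the user's left. 122 above the counter when home, 128 to 132 proud. Moves with the cap.
- pepper_mill: Dark wooden pepper mill, loose, 56 across, 190 tall, standing beside the tray; origin under its centre.
- salt_jar: Small glass jar with a steel lid, loose, 54 across, 85 tall, beside the tray; origin under its centre.
- mug: White mug, loose, 82 across, 92 tall, in front of the unit to the right; origin under its centre.
- stock_jar: Amber glass jar, loose, 62 across, 100 tall, near the front of the unit's top board; origin under its centre.
- sugar_pot: Small blue lidded pot, loose, 56 across, 73 tall, near the front of the unit's top board; origin under its centre.
- tea_tin: Green tin, loose, 75 x 110 x 90 high, at the back of the unit's top board; origin under its centre.

How it is judged:
By the outcome, as a careful person would: the job done as asked, in the order asked, and still so for the second after the job is handed in, with the robot touching nothing.
It also fails if it takes over 51 s, if anything falls off the work surface, if the arm or the gripper's body presses on something with over 40 N, if the wrist force passes 120 N, or if a joint passes its speed limit or range.

ROBOT

A 6-joint arm with a two-finger parallel gripper is mounted at the origin on the work surface. World frame = base frame: x ahead of the robot, y to its left, z up, the work surface at z = 0. Lengths are in m, angles in degrees, forces in N, time in s.
With the tool pointing down it reaches from about 0.3 to 0.75 m from the base axis. Payload 8.5 kg.
Tool frame: the origin (TCP) lies midway between the tips of the shut fingers; the grasp point (between the pads) lies 19 mm behind it (env.grasp_offset is the distance from the TCP to the grasp point, in m); z points along the fingers, y is the line along which they close (so a half turn about z gives the same grasp; the last joint's range is limited). The gripper opens to 85 mm and grips with 20 to 120 N. Pads are 22 mm wide; open, the fingers measure 114 mm over their backs; the gripper's body (76 mm by 85 mm) begins 54 mm behind the grasp point. The pads swing forward as they close: fully open they stand 13 mm farther back than shut.
Start: joints at [51.664, 21.807, 74.336, -0, 83.858, -12.336], TCP at [0.241, 0.494, 0.231] pointing down, gripper open.
Joint ranges: [-178.18, 178.18], [-50.72, 133.34], [12.68, 142.11], [-81.47, 261.47], [9.98, 163.14], [-165.26, 165.26]. Speed limits (degrees/s): [136.94, 136.94, 180, 180, 180, 180].

INTERFACE

Orientations are given as a 3x3 rotation matrix whose columns are the frame's x, y, z axes.
In Python, from rig import env gives the robot as it stands.
- The arm moves only by the tool servo_tool, never from a script. Its argument "deltas" is text: rows parted by semicolons, each of 7 numbers parted by spaces: the opening, from 0 (shut) to 1 (fully open), then the shift along the tool's x, y, z in mm, then the turn, a rotation vector about the tool's x, y, z in rad. A call has 1 to 8 rows; each row shifts and turns the commanded pose from where the row before left it, along the tool's axes as they then stand; what a row does not reach is not made up. A row lasts 1/12 s, in which the tool goes at most 41.7 mm and 7.16 degrees, less where a joint would pass 70% of its speed; a pose out of reach is approached as far as the arm can. A call is refused whole if a number of a shift passes 41.7 or a number of a turn 0.125, either way. A call with a gripper value outside its range is refused whole. The fingers move at their own pace and stop on an object; "newtons" is the grip in N (left out, the last holds). Time passes only in rows, so rows that do not move let the fingers close. It gives the time, the measured TCP pose, the force, the opening and the grip force at its end, in the units of the state.
- env.observe(): the state, without advancing time (a new reading comes with each control period).
- env.get_image(name): name is "scene" or "side" or "wrist"; returns a dict with "img" (400x640x3 uint8, red, green, blue), "depth" (400x640 float32, m along the optical axis (not along the pixel's ray), 0 where there is no reading), "camera_matrix" (3x3 intrinsics, pixels), "world_to_cam" (4x4, takes a point from world to camera coordinates). Camera axes: x right, y down, z forward; pixel columns grow to the right and rows downward; lengths in m; the calibration is good to about 2 mm. A picture is of the moment at which its call begins.
- env.close_job(): hands the job in; it is judged then, once.
Trained networks look in a picture, given as the dict that the camera call returned (one of the last four; its "shot" number tells which), for a name from the list of things; names that differ only in an ending like _2 or _b are one class to them, and where a whole thing is asked for, a point or a joint stands for the part that bears it (a point fixed in the world has none). Each returns a list of dicts, best first, with "conf" (0 to 1); they miss things now and then, are a little off and sometimes report something else, mostly with a low value. They report only what shows in the picture. A call takes as long as a camera call.
- env.spot_in(name, picture): "bbox" ([centre column, centre row, width, height] in pixels, round what is visible of it).
- env.spot_point(name, picture): "uv" ([column, row] in pixels: a listed point, or the origin of a listed thing).
The state is a dict: "time_s": time; "q": joint angles; "qvel": joint speeds; "joint_efforts": joint torques, N m; "position": TCP position; "tool_rot": TCP orientation; "ft_force": force on the tool from outside, world axes, zero at the start; "wrist_torque": the same for the moment, N m; "grip_width": finger opening in m; "gripper_force": force on a finger pad.
Only numpy, scipy, OpenCV 4.12 (cv2) and the standard library are available. Lean on these libraries where they do the work, as an engineer would, in place of code of your own. Each camera call takes 0.05 s, during which the arm holds its last target. There are 200 camera calls.

## Working session

There is one attempt and no reset: what is moved stays moved. The work goes in short steps, Python scripts to look and compute and a tool call to move; the robot and the scene stay as the last step left them, time stands still between calls to the robot, and variables do not carry over. Pictures are saved under pics/ and viewed, at most 10 in all, crops included, and the job is handed in when it is done.

Besides the shell and the picture viewer there is one more tool, called after "Call:" as name(argument=value, ...) on one line, values as JSON. servo_tool: Moves the arm, as the interface text tells. Its arguments: {"type":"object","properties":{"deltas":{"type":"string"},"newtons":{"type":"number"}},"required":["deltas"]}

```bash
mkdir -p pics
cat > h.py <<'E'
import numpy as np,cv2
from rig import env
def P(d,u,v,z=None,r=2):
    "pixel -> world by depth"
    D=d["depth"];u0,v0=int(round(u)),int(round(v))
    w=D[max(0,v0-r):v0+r+1,max(0,u0-r):u0+r+1];w=w[w>0]
    zz=np.median(w) if z is None else z
    c=np.linalg.inv(d["camera_matrix"])@[u,v,1]*zz
    return (np.linalg.inv(d["world_to_cam"])@np.r_[c,1])[:3]
def save(d,n,crop=None,s=1):
    i=d["img"][:,:,::-1]
    if crop: i=i[crop[1]:crop[3],crop[0]:crop[2]]
    cv2.imwrite("pics/"+n,cv2.resize(i,None,fx=s,fy=s,interpolation=cv2.INTER_CUBIC))
E
python3 - <<'E'
from h import *
np.set_printoptions(precision=4,suppress=True)
ims={}
for c in("scene","side"):
    d=env.get_image(c);ims[c]=d;save(d,c+"0.png")
    Twc=np.linalg.inv(d["world_to_cam"]);print(c,Twc[:3,3],Twc[:3,2])
    for n in ["board_edge","tray_front","cap0_top","cap1_top","cap2_top","cap3_top","spice_unit","pepper_mill","salt_jar","mug","stock_jar","sugar_pot","tea_tin"]:
        r=env.spot_point(n,d)[:2]
        for q in r: print(n,round(q["conf"],2),np.round(q["uv"],1),P(d,*q["uv"]))
print(env.observe()["time_s"])
E
```

```text
scene [0.3232 0.1139 1.0967] [ 0.3069 -0.0973 -0.9467]
board_edge 0.61 [380.7 191. ] [ 0.5828 -0.12    0.2092]
tray_front 0.85 [386.2 247. ] [ 0.4705 -0.1297  0.0004]
cap0_top 0.76 [339.2 223.9] [ 0.5509 -0.0015  0.1256]
cap1_top 0.57 [368.5 218.2] [ 0.5422 -0.0827  0.1278]
cap2_top 0.8 [393.7 209.3] [ 0.5471 -0.159   0.1219]
cap3_top 0.69 [339.1 221.8] [ 0.5558 -0.0027  0.1289]
cap3_top 0.65 [412.6 196. ] [ 0.5656 -0.2202  0.1314]
pepper_mill 0.61 [293.3 246.8] [0.5274 0.1347 0.1237]
pepper_mill 0.58 [387.6 240.1] [ 0.4853 -0.1352  0.0255]
salt_jar 0.6 [435.2 196.4] [ 0.5686 -0.3195  0.0339]
mug 0.59 [447.4 229.9] [ 0.4644 -0.325   0.0053]
stock_jar 0.76 [337.4 188.5] [ 0.595  -0.0043  0.2891]
sugar_pot 0.68 [416.4 158.1] [ 0.6251 -0.2231  0.2561]
sugar_pot 0.19 [338.3 222.9] [0.5537 0.0002 0.1282]
tea_tin 0.69 [342.4 143.4] [ 0.7008 -0.0508  0.2936]
tea_tin 0.23 [416.4 157.7] [ 0.626  -0.2234  0.2564]
side [0.3464 0.4106 1.0244] [ 0.2816 -0.3646 -0.8875]
board_edge 0.91 [369.  156.4] [ 0.589  -0.1102  0.2119]
tray_front 0.78 [390.3 206.4] [ 0.4902 -0.1017  0.0753]
cap0_top 0.61 [349.9 211.2] [0.5547 0.0021 0.125 ]
cap0_top 0.24 [369.9 196.5] [ 0.5407 -0.0667  0.1221]
cap1_top 0.86 [371.5 191.7] [ 0.5451 -0.0795  0.125 ]
cap2_top 0.89 [382.4 169.5] [ 0.5609 -0.1508  0.1305]
cap3_top 0.7 [397.2 150.7] [ 0.5649 -0.2292  0.1278]
cap3_top 0.19 [369.2 192.5] [ 0.5477 -0.072   0.1283]
pepper_mill 0.75 [313.  269.8] [0.5463 0.1602 0.0417]
salt_jar 0.76 [405.9 153.2] [ 0.5657 -0.3171  0.0177]
mug 0.56 [431.8 173.3] [ 0.4606 -0.2769  0.0577]
stock_jar 0.9 [337.9 174.4] [0.6012 0.0048 0.2581]
stock_jar 0.53 [391.3 205.2] [ 0.4902 -0.1066  0.0751]
sugar_pot 0.61 [378.7 116.5] [ 0.6347 -0.212   0.2339]
tea_tin 0.83 [310.1 134. ] [ 0.7023 -0.0184  0.2997]
1.4
```

Run:
```python
import cv2,numpy as np
a=cv2.imread("pics/scene0.png")[120:270,270:470];b=cv2.imread("pics/side0.png")[100:300,270:470]
cv2.imwrite("pics/a.png",cv2.resize(a,None,fx=4,fy=4,interpolation=2));cv2.imwrite("pics/b.png",cv2.resize(b,None,fx=3,fy=3,interpolation=2))
```

```text
(no output)
```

View pics/a.png

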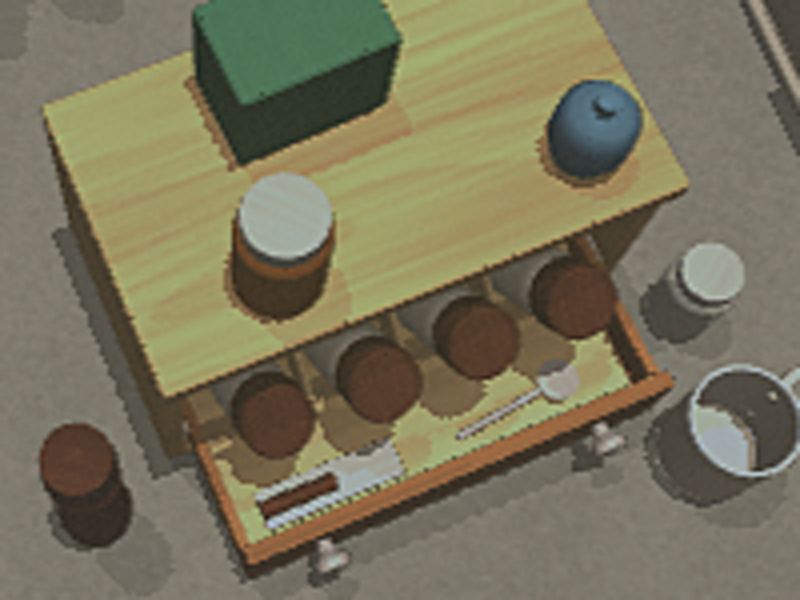

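View pics/b.png

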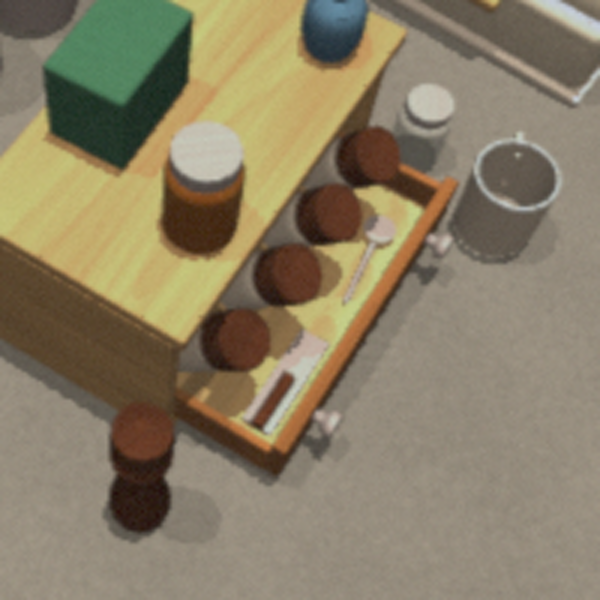

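```bash
cat >> h.py <<'E'
def cloud(d):
    D=d["depth"];v,u=np.nonzero(D>0);z=D[v,u]
    c=np.linalg.inv(d["camera_matrix"])@np.array([u,v,np.ones_like(u)])*z
    p=(np.linalg.inv(d["world_to_cam"])@np.vstack([c,np.ones(len(u))]))[:3].T
    return p,d["img"][v,u].astype(int)
E
python3 - <<'E'
from h import *
np.set_printoptions(precision=4,suppress=True)
for c in("scene","side"):
    d=env.get_image(c);p,col=cloud(d)
    m=(abs(p[:,2]-.213)<.008)&(col[:,0]>col[:,2]+25)&(p[:,0]>.5)&(abs(p[:,1]+.1)<.3)&(col[:,1]>col[:,2]+20)
    q=p[m];print(c,m.sum(),"z",np.median(q[:,2]))
    r=cv2.minAreaRect((q[:,:2]*1000).astype(np.float32));print(r);b=cv2.boxPoints(r);print(b)
    # unit frame from front edge: two corners nearest robot
    b=b[np.argsort(b[:,0])]
    # long edge direction
    ang=r[2] if r[1][0]>r[1][1] else r[2]-90   # direction of long side
    yl=np.array([np.cos(np.radians(ang)),np.sin(np.radians(ang))]); yl*=np.sign(yl[1])
    xu=np.array([yl[1],-yl[0]]);print("xu",xu,np.degrees(np.arctan2(xu[1],xu[0])))
    s=(q[:,:2]@xu);t=q[:,:2]@yl
    print("front",np.percentile(s,[0,.5,2]),"back",s.max(),"t",np.percentile(t,[0.3,99.7]))
    fe=s.min();tm=(t.min()+t.max())/2;print("board_edge",xu*fe+yl*tm)
E
```

```text
scene 7966 z 0.2129558117216908
((690.242431640625, -101.91319274902344), (220.47567749023438, 373.9358215332031), 5.681514739990234)
[[ 562.0366   73.2228]
 [ 599.0557 -298.876 ]
 [ 818.4483 -277.0492]
 [ 781.4291   95.0497]]
xu [0.9951 0.099 ] 5.681514739990232
front [0.5665 0.568  0.5699] back 0.7870002349662599 t [-0.3546  0.0167]
board_edge [ 0.5805 -0.1128]
side 7549 z 0.21157347635341262
((936.663818359375, -55.3492431640625), (740.4254150390625, 501.2065124511719), 0.7164120078086853)
[[ 563.3466  190.6055]
 [ 569.6135 -310.5619]
 [1309.981  -301.304 ]
 [1303.7141  199.8634]]
xu [ 0.0125 -0.9999] -89.28358799219131
front [-0.1835 -0.085  -0.0779] back 0.31765962105595064 t [0.5689 1.3034]
board_edge [0.9335 0.1952]
```

Run:
```python
from h import *
np.set_printoptions(precision=4,suppress=True)
S=[]
for c in("scene","side"):
    d=env.get_image(c);p,col=cloud(d)
    m=(abs(p[:,2]-.213)<.008)&(col[:,0]>col[:,2]+25)&(p[:,0]>.5)&(p[:,0]<.84)&(abs(p[:,1]+.1)<.25)&(col[:,1]>col[:,2]+20)
    r=cv2.minAreaRect((p[m][:,:2]*1000).astype(np.float32));print(c,r)
    a=np.radians(5.68 if c=="scene" else (r[2] if r[2]<45 else r[2]-90))
    xu=np.array([np.cos(a),np.sin(a),0]);yu=np.array([-xu[1],xu[0],0])
    ctr=np.r_[np.array(r[0])/1000,0]
    O=ctr+xu*(.115-.110); print("origin",O,np.degrees(a))
    # unit coords
    q=np.c_[(p-O)@xu,(p-O)@yu,p[:,2]]
    br=(col[:,0]<130)&(col[:,0]>col[:,1]+15)
    n=np.array([-np.sin(np.radians(38)),0,np.cos(np.radians(38))])
    for k,y in enumerate([.114,.038,-.038,-.114]):
        w=q[br&(abs(q[:,1]-y)<.03)&(q[:,2]>.09)&(q[:,2]<.155)&(q[:,0]<-.105)&(q[:,0]>-.2)]
        h=w@n
        hm=np.median(h[h>np.percentile(h,40)])
        f=w[abs(h-hm)<.005]
        cc,rad=cv2.minEnclosingCircle((np.c_[f[:,1],f@np.array([n[2],0,-n[0]])]*1000).astype(np.float32))
        print("cap",k,len(w),len(f),"h",np.median(f@n),"med",np.median(f,0),"circ",np.array(cc),rad)
    # tray front: top edge of front board z~.077
    w=q[(abs(q[:,1])<.15)&(q[:,0]<-.15)&(q[:,2]>.065)&(q[:,2]<.085)&(q[:,0]>-.26)]
    print("front board top x",np.percentile(w[:,0],[1,10,50,90,99]),np.median(w[:,2]))
```

```text
scene ((690.8370971679688, -102.03695678710938), (220.29580688476562, 374.5081787109375), 5.788111686706543)
origin [ 0.6958 -0.1015  0.    ] 5.68
cap 0 253 250 h 0.18087411999470074 med [-0.1362  0.1141  0.1233] circ [114.4008 -32.7637] 26.878616333007812
cap 1 267 258 h 0.19190770820939188 med [-0.1429  0.0384  0.1318] circ [ 38.1327 -32.3999] 26.7385311126709
cap 2 259 252 h 0.1908168731720956 med [-0.142  -0.0375  0.1316] circ [-38.3912 -31.5574] 26.8273983001709
cap 3 254 244 h 0.19022085396631339 med [-0.142  -0.1129  0.1306] circ [-114.0794  -31.662 ] 26.702363967895508
front board top x [-0.2135 -0.2128 -0.207  -0.2007 -0.1993] 0.0766566156157551
side ((691.8392333984375, -99.94635009765625), (220.38084411621094, 377.62506103515625), 5.734411716461182)
origin [ 0.6968 -0.0994  0.    ] 5.734411716461182
cap 0 361 293 h 0.17873897769765476 med [-0.1345  0.1163  0.1217] circ [115.3403 -31.905 ] 27.371742248535156
cap 1 358 275 h 0.19000687290375362 med [-0.1412  0.0408  0.1305] circ [ 39.7346 -31.0735] 27.327213287353516
cap 2 326 244 h 0.1886021743051744 med [-0.1408 -0.0349  0.1299] circ [-35.8841 -30.8872] 27.472455978393555
cap 3 317 232 h 0.18835803401740997 med [-0.1401 -0.11    0.1296] circ [-112.6581  -31.9208] 27.437292098999023
front board top x [-0.212  -0.2112 -0.2054 -0.1994 -0.1979] 0.07519724155751106
```

```bash
cat >> h.py <<'E'
from scipy.spatial.transform import Rotation as Ro
a_=np.radians(5.71);XU=np.array([np.cos(a_),np.sin(a_),0]);YU=np.array([-XU[1],XU[0],0]);ZU=np.array([0,0,1.])
O=np.array([.6963,-.1004,0]);U=np.c_[XU,YU,ZU]
s_,c_=np.sin(np.radians(38)),np.cos(np.radians(38))
def rot(tilt,sy=1):
    t=np.radians(tilt);z=U@[np.sin(t),0,-np.cos(t)];y=sy*YU
    return np.c_[np.cross(y,z),y,z]
def to(target,R=None):
    "target in unit frame; prints tool-frame shift mm & rotvec from present pose"
    o=env.observe();T=np.array(o["tool_rot"]);p=np.array(o["position"])
    print("t",o["time_s"],"unit pos mm",np.round(U.T@(p-O)*1e3,1),"F unit",np.round(U.T@np.array(o["ft_force"]),1))
    print("shift",np.round(T.T@(O+U@np.array(target)-p)*1e3,1))
    if R is not None: print("rotvec",np.round(Ro.from_matrix(T.T@R).as_rotvec(),4))
capc=lambda k,h:np.array([0,[.114,.038,-.038,-.114][k],0])+h*np.array([-s_,0,c_])+(-.032)*np.array([c_,0,s_])
E
python3 - <<'E'
from h import *
np.set_printoptions(precision=4,suppress=True)
o=env.observe();print(np.array(o["tool_rot"]))
for h in(.19,.25):print(capc(1,h),O+U@capc(1,h))
for sy in(1,-1):to(U.T@(np.array([.43,-.09,.26])-O),rot(38,sy))
E
```

```text
[[-0.8988  0.4384 -0.    ]
 [ 0.4384  0.8988 -0.    ]
 [ 0.     -0.     -1.    ]]
[-0.1422  0.038   0.13  ] [ 0.551  -0.0767  0.13  ]
[-0.1791  0.038   0.1773] [ 0.5143 -0.0804  0.1773]
t 1.6 unit pos mm [-393.8  637.1  231.3] F unit [ 0.3 -0.   0.1]
shift [-425.9 -442.4  -28.7]
rotvec [-0.1835 -0.646  -0.5328]
t 1.6 unit pos mm [-393.8  637.1  231.3] F unit [ 0.3 -0.   0.1]
shift [-425.9 -442.4  -28.7]
rotvec [-0.8491  0.2412  2.4658]
```

Call:
servo_tool(deltas="0 -28 -29 -2 0 0 0;0 -28 -29 -2 0 0 0;0 -28 -29 -2 0 0 0;0 -28 -29 -2 0 0 0;0 -28 -29 -2 0 0 0;0 -28 -29 -2 0 0 0;0 -28 -29 -2 0 0 0;0 -28 -29 -2 0 0 0")

```text
time_s: 2.27
position: [0.3407, 0.1859, 0.2476]
tool_rot: [[-0.899, 0.438, 0.001], [0.438, 0.899, 0.0], [-0.001, 0.0, -1.0]]
ft_force: [0.6, 1.3, 0.2]
grip_width: 0.0001
gripper_force: 0.0
```

Call:
servo_tool(deltas="0 -28 -29 -2 0 0 0;0 -28 -29 -2 0 0 0;0 -28 -29 -2 0 0 0;0 -28 -29 -2 0 0 0;0 -28 -29 -2 0 0 0;0 -28 -29 -2 0 0 0;0 -28 -29 -2 0 0 0;0 0 0 0 0 0 0")

```text
time_s: 2.93
position: [0.4297, -0.0865, 0.2613]
tool_rot: [[-0.896, 0.443, 0.001], [0.443, 0.896, -0.002], [-0.002, -0.001, -1.0]]
ft_force: [-0.4, 0.3, 0.1]
grip_width: -0.0002
gripper_force: 0.0
```

Call:
servo_tool(deltas="0 0 0 0 -0.023 -0.081 -0.067;0 0 0 0 -0.023 -0.081 -0.067;0 0 0 0 -0.023 -0.081 -0.067;0 0 0 0 -0.023 -0.081 -0.067;0 0 0 0 -0.023 -0.081 -0.067;0 0 0 0 -0.023 -0.081 -0.067;0 0 0 0 -0.023 -0.081 -0.067;0 0 0 0 -0.023 -0.081 -0.067")

```text
time_s: 3.6
position: [0.4276, -0.08, 0.2615]
tool_rot: [[-0.792, -0.092, 0.603], [-0.071, 0.996, 0.058], [-0.606, 0.003, -0.795]]
ft_force: [-0.1, -0.3, -0.7]
grip_width: -0.0001
gripper_force: 0.0
```

Run:
```python
from h import *
to(capc(1,.23),rot(38));print(env.observe()["q"],env.observe()["grip_width"])
```

```text
t 3.6 unit pos mm [-265.4   47.   261.5] F unit [-0.2 -0.2 -0.7]
shift [-17.9  -8.6 139.3]
rotvec [-0.0022 -0.0121 -0.0079]
[ -43.28386065   -4.62650081  111.26521026   35.14112515   52.3853492
 -155.2076961 ] -6.394945384105288e-05
```

Call:
servo_tool(deltas="0 0 0 0 0 0 0.121;0 0 0 0 0 0 0.121;0 0 0 0 0 0 0.121;0 0 0 0 0 0 0.121;0 0 0 0 0 0 0.121;0 0 0 0 0 0 0.121;0 0 0 0 0 0 0.121;0 0 0 0 0 0 0.121")

```text
time_s: 4.27
position: [0.4278, -0.0801, 0.2612]
tool_rot: [[-0.521, 0.607, 0.6], [0.785, 0.616, 0.059], [-0.334, 0.502, -0.798]]
ft_force: [-0.9, -0.1, 0.3]
grip_width: -0.0001
gripper_force: 0.0
```

Run:
```python
from h import *
to(capc(1,.23),rot(38,-1));print(env.observe()["q"])
```

```text
t 4.2667 unit pos mm [-265.2   46.9  261.2] F unit [-0.9 -0.   0.3]
shift [-17.5  10.6 138.8]
rotvec [-0.017   0.0109  2.1563]
[-43.16117471  -4.5160263  111.10210815  34.81834701  52.50914654
 -98.88821721]
```

Call:
servo_tool(deltas="0 0 0 0 0 0 0.12;0 0 0 0 0 0 0.12;0 0 0 0 0 0 0.12;0 0 0 0 0 0 0.12;0 0 0 0 0 0 0.12;0 0 0 0 0 0 0.12;0 0 0 0 0 0 0.12;0 0 0 0 0 0 0.12")

```text
time_s: 4.93
position: [0.4278, -0.0801, 0.2612]
tool_rot: [[0.199, 0.775, 0.6], [0.955, -0.29, 0.059], [0.219, 0.561, -0.798]]
ft_force: [-0.5, -0.4, 0.9]
grip_width: -0.0002
gripper_force: 0.0
```

Call:
servo_tool(deltas="0 0 0 0 0 0 0.12;0 0 0 0 0 0 0.12;0 0 0 0 0 0 0.12;0 0 0 0 0 0 0.12;0 0 0 0 0 0 0.12;0 0 0 0 0 0 0.12;0 0 0 0 0 0 0.12;0 0 0 0 0 0 0.12")

```text
time_s: 5.6
position: [0.4278, -0.0801, 0.2612]
tool_rot: [[0.749, 0.282, 0.6], [0.31, -0.949, 0.059], [0.586, 0.142, -0.798]]
ft_force: [-0.2, -0.5, 0.4]
grip_width: -0.0001
gripper_force: 0.0
```

Call:
servo_tool(deltas="0 0 0 0 0 0 0.12;0 0 0 0 0 0 0.116;0 0 0 0 0 0 0")

```text
time_s: 5.85
position: [0.4278, -0.0802, 0.2612]
tool_rot: [[0.794, 0.1, 0.6], [0.082, -0.995, 0.059], [0.603, 0.002, -0.798]]
ft_force: [1.1, 0.4, -0.4]
grip_width: 0.0
gripper_force: 0.0
```

Run:
```python
from h import *
to(capc(1,.23),rot(38,-1));print(env.observe()["q"])
```

```text
t 5.85 unit pos mm [-265.2   46.9  261.2] F unit [ 1.1  0.3 -0.4]
shift [ 18.4   8.7 138.8]
rotvec [0.0014 0.0164 0.0022]
[-43.16189269  -4.51318458 111.09981961  34.8192306   52.50577185
  24.53077334]
```

Call:
servo_tool(deltas="0 0 0 0 0 0.016 0.002;0 3.2 1.7 27 0 0 0;0 3.2 1.7 27 0 0 0;0 3.2 1.7 27 0 0 0;0 3.2 1.7 27 0 0 0;0 3.2 1.7 27 0 0 0;0 0 0 0 0 0 0")

```text
time_s: 6.43
position: [0.5251, -0.0792, 0.1612]
tool_rot: [[0.786, 0.105, 0.609], [0.085, -0.994, 0.062], [0.612, 0.003, -0.79]]
ft_force: [0.7, -0.2, -0.8]
grip_width: -0.0
gripper_force: 0.0
```

Run:
```python
from h import *
to(capc(1,.192),rot(38,-1));print(env.observe()["q"])
d=env.get_image("side");save(d,"s1.png",(270,90,470,290),3)
```

```text
t 6.4333 unit pos mm [-168.3   38.2  161.2] F unit [ 0.7 -0.3 -0.8]
shift [ 1.5  0.2 38.6]
rotvec [-0.0012  0.004   0.0063]
[-32.49365273  14.38922692 110.62823606  45.61972539  32.09615194
  16.85346219]
```

View pics/s1.png

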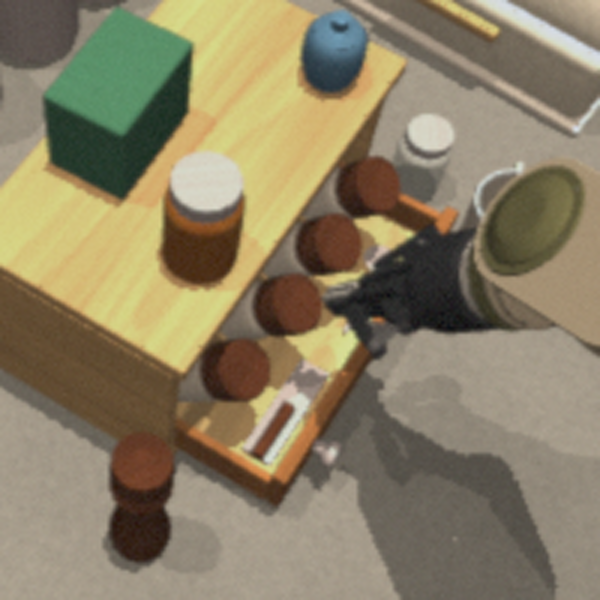

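Call:
servo_tool(deltas="0 1.5 0 17 0 0.004 0.006;0 0 0 17 0 0 0;0 0 0 4 0 0 0;0 0 0 2 0 0 0;0 0 0 2 0 0 0;0 0 0 1 0 0 0;0 0 0 1 0 0 0;0 0 0 0 0 0 0")

```text
time_s: 7.15
position: [0.5521, -0.0769, 0.1314]
tool_rot: [[0.782, 0.097, 0.616], [0.077, -0.995, 0.06], [0.619, 0.001, -0.785]]
ft_force: [-1.1, -0.1, 1.0]
grip_width: 0.0001
gripper_force: 0.1
```

Run:
```python
from h import *
to(capc(1,.180),rot(38,-1))
```

```text
t 7.15 unit pos mm [-141.2   37.8  131.4] F unit [-1.1 -0.   1. ]
shift [-1.7 -0.3 10.4]
rotvec [ 0.0019 -0.0041 -0.0016]
```

Call:
servo_tool(deltas="0 0 0 1.5 0 0 0;0 0 0 1.5 0 0 0;0 0 0 1 0 0 0;0 0 0 0 0 0 0")

```text
time_s: 7.48
position: [0.5548, -0.0766, 0.1279]
tool_rot: [[0.782, 0.097, 0.616], [0.076, -0.995, 0.06], [0.619, 0.0, -0.786]]
ft_force: [-1.0, 0.0, 4.1]
grip_width: 0.0003
gripper_force: 1.4
```

Call:
servo_tool(deltas="0 0 0 1.5 0 0 0;0 0 0 1.5 0 0 0;0 0 0 0 0 0 0")

```text
time_s: 7.73
position: [0.5564, -0.0762, 0.1249]
tool_rot: [[0.783, 0.097, 0.615], [0.076, -0.995, 0.061], [0.618, -0.0, -0.786]]
ft_force: [0.1, -1.0, -0.9]
grip_width: 0.0001
gripper_force: 0.0
```

Run:
```python
from h import *
to(capc(1,.180),rot(38,-1))
```

```text
t 7.7333 unit pos mm [-136.8   38.   124.9] F unit [ 0.  -1.  -0.9]
shift [-1.1 -0.   2.7]
rotvec [ 0.001  -0.0028 -0.002 ]
```

Call:
servo_tool(deltas="0 0 0 -13 0 0 0;0 0 0 -13 0 0 0;0 0 26 0 0 0 0;0 0 26 0 0 0 0;0 0 24 0 0 0 0;0 0 0 0 0 0 0")

```text
time_s: 8.23
position: [0.5486, -0.1575, 0.1458]
tool_rot: [[0.782, 0.094, 0.616], [0.075, -0.996, 0.057], [0.619, 0.002, -0.785]]
ft_force: [0.6, 0.4, -0.5]
grip_width: -0.0003
gripper_force: 0.0
```

Run:
```python
from h import *
to(capc(2,.180),rot(38,-1))
```

```text
t 8.2333 unit pos mm [-152.7  -42.2  145.8] F unit [ 0.6  0.3 -0.5]
shift [-1.6 -4.3 28.9]
rotvec [ 0.005  -0.0043 -0.0036]
```

Down to about 3 mm above home.

Call:
servo_tool(deltas="0 -1.5 -4.3 12 0 0 -0.004;0 0 0 3 0 0 0;0 0 0 2 0 0 0;0 0 0 2 0 0 0;0 0 0 1.5 0 0 0;0 0 0 1.5 0 0 0;0 0 0 1.5 0 0 0;0 0 0 0 0 0 0")

```text
time_s: 8.9
position: [0.5608, -0.1476, 0.1265]
tool_rot: [[0.782, 0.101, 0.616], [0.08, -0.995, 0.061], [0.619, 0.002, -0.786]]
ft_force: [-1.9, 1.4, 1.1]
grip_width: 0.0002
gripper_force: 1.0
```

Run:
```python
from h import *
to(capc(2,.180),rot(38,-1))
```

```text
t 8.9 unit pos mm [-139.6  -33.5  126.5] F unit [-1.8  1.5  1.1]
shift [0.  4.5 5.7]
rotvec [ 0.001  -0.0037  0.0023]
```

Call:
servo_tool(deltas="0 0 0 1.5 0 0 0;0 0 0 1.5 0 0 0;0 0 0 0 0 0 0;0 0 0 0 0 0 0")

```text
time_s: 9.23
position: [0.5626, -0.1479, 0.1238]
tool_rot: [[0.782, 0.1, 0.615], [0.08, -0.995, 0.06], [0.618, 0.002, -0.786]]
ft_force: [0.2, 0.1, 0.9]
grip_width: -0.0002
gripper_force: 0.0
```

Run:
```python
from h import *
to(capc(2,.180),rot(38,-1))
```

```text
t 9.2333 unit pos mm [-137.8  -34.   123.8] F unit [0.2 0.  0.9]
shift [0.3 4.  2.4]
rotvec [ 0.0016 -0.0032  0.0019]
```

Snapped off contact as with cap 1. Now cap 3.

Call:
servo_tool(deltas="0 0 0 -13 0 0 0;0 0 0 -13 0 0 0;0 0 27 0 0 0 0;0 0 27 0 0 0 0;0 0 26 0 0 0 0;0 0 0 0 0 0 0;0 0 0 0 0 0 0;0 0 0 0 0 0 0")

```text
time_s: 9.9
position: [0.5543, -0.2284, 0.1443]
tool_rot: [[0.782, 0.1, 0.615], [0.08, -0.995, 0.061], [0.618, 0.002, -0.786]]
ft_force: [0.0, -0.3, 0.1]
grip_width: 0.0
gripper_force: 0.0
```

Run:
```python
from h import *
to(capc(3,.180),rot(38,-1));print(env.observe()["q"])
```

```text
t 9.9 unit pos mm [-154.  -113.2  144.3] F unit [ 0.  -0.3  0.1]
shift [ 0.5  0.7 28.6]
rotvec [ 0.0008 -0.0029  0.0016]
[-46.28102776  23.18534898  99.7215727   47.03387773  41.66032829
   6.02065915]
```

Call:
servo_tool(deltas="0 0 0.5 13 0 0 0;0 0 0 4 0 0 0;0 0 0 2 0 0 0;0 0 0 2 0 0 0;0 0 0 1.5 0 0 0;0 0 0 1.5 0 0 0;0 0 0 1.5 0 0 0;0 0 0 0 0 0 0")

```text
time_s: 10.57
position: [0.5704, -0.2281, 0.1246]
tool_rot: [[0.782, 0.1, 0.616], [0.08, -0.995, 0.06], [0.618, 0.003, -0.786]]
ft_force: [-0.2, 0.6, -0.3]
grip_width: 0.0004
gripper_force: 0.0
```

Call:
servo_tool(deltas="0 0 0 1.2 0 0 0;0 0 0 0 0 0 0;0 0 0 0 0 0 0")

```text
time_s: 10.82
position: [0.5711, -0.228, 0.1236]
tool_rot: [[0.782, 0.1, 0.615], [0.08, -0.995, 0.06], [0.618, 0.003, -0.786]]
ft_force: [0.3, 0.1, 0.1]
grip_width: 0.0
gripper_force: 0.0
```

Run:
```python
from h import *
to(capc(3,.180),rot(38,-1))
```

```text
t 10.8167 unit pos mm [-137.3 -114.6  123.6] F unit [0.3 0.1 0.1]
shift [ 0.1 -0.6  1.9]
rotvec [ 0.0017 -0.0035  0.002 ]
```

Call:
servo_tool(deltas="0 0 0 -20 0 0 0;0 0 0 -30 0 0 0;0 0 0 -30 0 0 0;0 0 -28 -20 0 0 0;0 0 -29 -10 0 0 0;0 0 -29 -10 0 0 0;0 0 -28 -10 0 0 0;0 0 0 0 0 0 0")

```text
time_s: 11.48
position: [0.478, -0.1183, 0.2267]
tool_rot: [[0.781, 0.103, 0.616], [0.082, -0.995, 0.062], [0.619, 0.002, -0.785]]
ft_force: [0.6, 0.7, 1.0]
grip_width: -0.0
gripper_force: 0.0
```

```bash
cat > caps.py <<'E'
from h import *
np.set_printoptions(precision=4,suppress=True)
n=np.array([-s_,0,c_])
def caps():
  for c in("scene","side"):
    d=env.get_image(c);p,col=cloud(d);q=(p-O)@U
    br=(col[:,0]<130)&(col[:,0]>col[:,1]+15)
    for k,y in enumerate([.114,.038,-.038,-.114]):
        w=q[br&(abs(q[:,1]-y)<.03)&(q[:,2]>.09)&(q[:,2]<.155)&(q[:,0]<-.1)&(q[:,0]>-.2)]
        if len(w)<40: print(c,k,"hidden",len(w));continue
        h=w@n;hm=np.median(h[h>np.percentile(h,40)]);f=w[abs(h-hm)<.005]
        print(c,k,len(f),np.median(f@n),np.median(f,0))
    w=q[(abs(q[:,1])<.15)&(q[:,0]<-.09)&(q[:,2]>.065)&(q[:,2]<.082)&(q[:,0]>-.25)&(col[:,0]>col[:,2]+30)]
    print("front x",np.percentile(w[:,0],[1,5,50]))
  return d
E
python3 - <<'E'
from caps import *
d=caps();save(d,"s2.png",(270,90,470,290),3)
to([-.25,0,.2],rot(38,-1))
E
```

```text
scene 0 255 0.1810933047731441 [-0.1366  0.1135  0.1226]
scene 1 253 0.18139291382555897 [-0.1368  0.038   0.1234]
scene 2 243 0.1814687446277114 [-0.1369 -0.0381  0.1235]
scene 3 239 0.18126618951717405 [-0.1369 -0.1147  0.123 ]
front x [-0.2134 -0.2128 -0.2059]
side 0 289 0.17838786189532035 [-0.1341  0.1175  0.1215]
side 1 262 0.178877402864879 [-0.1342  0.0416  0.1223]
side 2 249 0.17880092504304845 [-0.1338 -0.0341  0.1224]
side 3 229 0.17860463428043505 [-0.1344 -0.1095  0.1221]
front x [-0.2112 -0.211  -0.2042]
t 11.5833 unit pos mm [-217.7    0.3  226.2] F unit [ 0.1 -0.7 -0.5]
shift [-41.6   0.2   0.6]
rotvec [ 0.0019 -0.0045  0.0037]
```

View pics/s2.png

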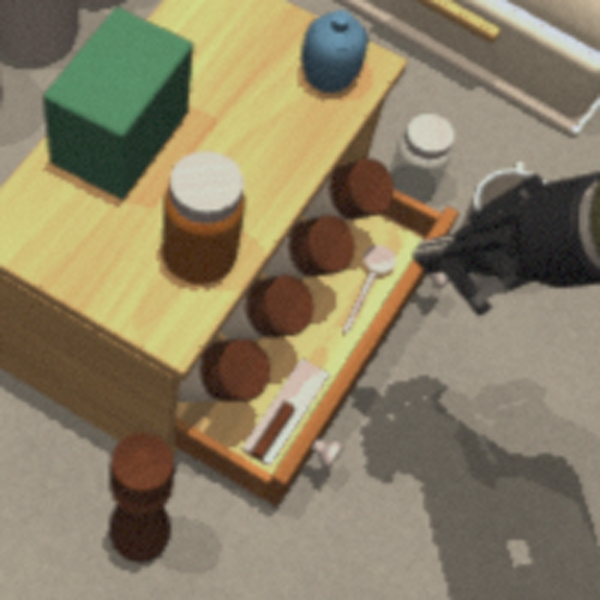

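Call:
servo_tool(deltas="0 -23.6 0 -18.5 0 0.004 0.003;0 -18 0 23 0 0 0;0 -18 0 23 0 0 0;0 -18 0 23 0 0 0;0 -18 0 23 0 0 0;0 -18 0 23 0 0 0;0 -18 0 23 0 0 0;0 0 0 0 0 0 0")

```text
time_s: 12.25
position: [0.4512, -0.1256, 0.0577]
tool_rot: [[0.781, 0.098, 0.617], [0.074, -0.995, 0.065], [0.62, -0.005, -0.784]]
ft_force: [1.1, 0.3, 0.2]
grip_width: 0.0
gripper_force: 0.0
```

Run:
```python
from h import *
to([-.2125,0,.048],rot(38,-1));print(env.observe()["q"])
```

```text
t 12.25 unit pos mm [-246.4   -0.7   57.7] F unit [1.1 0.2 0.2]
shift [20.6 -0.7 28.6]
rotvec [-0.003  -0.0061 -0.0042]
[-47.13986733  24.94528786 126.59429106  84.65544705  29.90379199
 -39.65945888]
```

Call:
servo_tool(deltas="0 4.7 0 3.7 0 0 0;0 4.7 0 3.7 0 0 0;0 4.7 0 3.7 0 0 0;0 1.6 0 1.2 0 0 0;0 1.6 0 1.2 0 0 0;0 1.6 0 1.2 0 0 0;0 1.6 0 1.2 0 0 0;0 1.6 0 1.2 0 0 0")

```text
time_s: 12.92
position: [0.4797, -0.1221, 0.062]
tool_rot: [[0.778, 0.099, 0.621], [0.077, -0.995, 0.063], [0.624, -0.001, -0.781]]
ft_force: [-6.8, -1.6, 1.9]
grip_width: -0.0002
gripper_force: 4.1
```

Run:
```python
from h import *
to([-.2125,0,.048],rot(38,-1))
```

```text
t 12.9167 unit pos mm [-217.7   -0.    62. ] F unit [-7.  -0.9  1.9]
shift [-4.7 -0.  14.2]
rotvec [-0.0004 -0.0107 -0.0005]
```

Call:
servo_tool(deltas="0 -6 0 -4.8 0 0 0;0 -5 0 6.3 0 0 0;0 -4 0 5 0 0 0;0 0 0 0 0 0 0;0 3.1 0 2.5 0 0 0;0 0 0 0 0 0 0")

```text
time_s: 13.42
position: [0.4766, -0.1226, 0.0477]
tool_rot: [[0.777, 0.1, 0.621], [0.077, -0.995, 0.063], [0.624, -0.0, -0.781]]
ft_force: [0.0, -0.7, 0.5]
grip_width: 0.0001
gripper_force: 0.0
```

Run:
```python
from h import *
to([-.2175,0,.048],rot(38,-1))
```

```text
t 13.4167 unit pos mm [-220.9   -0.3   47.7] F unit [-0.  -0.7  0.5]
shift [ 2.8 -0.3  1.9]
rotvec [-0.0004 -0.0112 -0.0003]
```

Call:
servo_tool(deltas="0 2.4 0 1.9 0 0 0;0 3.1 0 2.5 0 0 0;0 3.1 0 2.5 0 0 0;0 3.1 0 2.5 0 0 0;0 3.1 0 2.5 0 0 0;0 3.1 0 2.5 0 0 0;0 3.1 0 2.5 0 0 0;0 3.1 0 2.5 0 0 0")

```text
time_s: 14.08
position: [0.5067, -0.1193, 0.0475]
tool_rot: [[0.778, 0.099, 0.621], [0.077, -0.995, 0.062], [0.624, -0.0, -0.782]]
ft_force: [-5.8, -1.4, 2.9]
grip_width: -0.0001
gripper_force: 2.9
```

Run:
```python
from h import *
to([-.1235,0,.048],rot(38,-1))
```

```text
t 14.0833 unit pos mm [-190.5    0.    47.5] F unit [-5.9 -0.8  2.9]
shift [52.7 -0.  41.4]
rotvec [-0.     -0.0103 -0.0006]
```

Steady. 60 mm more.

Call:
servo_tool(deltas="0 3.1 0 2.5 0 0 0;0 3.1 0 2.5 0 0 0;0 3.1 0 2.5 0 0 0;0 3.1 0 2.5 0 0 0;0 3.1 0 2.5 0 0 0;0 3.1 0 2.5 0 0 0;0 3.1 0 2.5 0 0 0;0 3.1 0 2.5 0 0 0")

```text
time_s: 14.75
position: [0.5385, -0.1162, 0.0474]
tool_rot: [[0.778, 0.099, 0.621], [0.077, -0.995, 0.062], [0.624, -0.0, -0.782]]
ft_force: [-5.8, -0.4, 3.7]
grip_width: -0.0001
gripper_force: 2.9
```

Call:
servo_tool(deltas="0 3.1 0 2.5 0 0 0;0 3.1 0 2.5 0 0 0;0 3.1 0 2.5 0 0 0;0 3.1 0 2.5 0 0 0;0 3.1 0 2.5 0 0 0;0 2.3 0 1.9 0 0 0;0 1.6 0 1.2 0 0 0;0 0 0 0 0 0 0")

```text
time_s: 15.42
position: [0.5635, -0.1136, 0.0473]
tool_rot: [[0.777, 0.1, 0.621], [0.078, -0.995, 0.063], [0.624, -0.001, -0.781]]
ft_force: [-0.7, -0.3, 0.1]
grip_width: -0.0001
gripper_force: 0.3
```

Run:
```python
from caps import *
to([-.1235,0,.048],rot(38,-1));caps()
```

```text
t 15.4167 unit pos mm [-133.4    0.    47.3] F unit [-0.7 -0.2  0.1]
shift [8.2 0.  5.7]
rotvec [-0.0006 -0.0111 -0.0002]
scene 0 hidden 0
scene 1 hidden 0
scene 2 hidden 0
scene 3 hidden 0
front x [-0.129  -0.1282 -0.1224]
side 0 hidden 0
side 1 hidden 0
side 2 hidden 0
side 3 hidden 0
front x [-0.127  -0.1267 -0.1206]
```

Call:
servo_tool(deltas="0 1.6 0 1.2 0 0 0;0 1.6 0 1.2 0 0 0;0 1.6 0 1.2 0 0 0;0 1.6 0 1.2 0 0 0;0 0.8 0 0.6 0 0 0;0 0.8 0 0.6 0 0 0;0 0.8 0 0.6 0 0 0;0 0.8 0 0.6 0 0 0")

```text
time_s: 16.18
position: [0.5743, -0.1125, 0.047]
tool_rot: [[0.779, 0.099, 0.62], [0.077, -0.995, 0.062], [0.623, -0.001, -0.782]]
ft_force: [-9.8, -2.0, 4.4]
grip_width: 0.0002
gripper_force: 5.3
```

Call:
servo_tool(deltas="0 0.8 0 0.6 0 0 0;0 0.8 0 0.6 0 0 0;0 0.8 0 0.6 0 0 0;0 0.8 0 0.6 0 0 0")

```text
time_s: 16.52
position: [0.578, -0.1121, 0.047]
tool_rot: [[0.779, 0.099, 0.619], [0.077, -0.995, 0.062], [0.622, -0.001, -0.783]]
ft_force: [-10.4, -2.3, 2.4]
grip_width: 0.0002
gripper_force: 5.2
```

Run:
```python
from h import *
to([-.11,0,.048],rot(38,-1))
```

```text
t 16.5167 unit pos mm [-1.189e+02  1.000e-01  4.700e+01] F unit [-10.5  -1.2   2.4]
shift [7.6 0.1 4.8]
rotvec [-0.0004 -0.0087 -0.0012]
```

Call:
servo_tool(deltas="0 0.8 0 0.6 0 0 0;0 0.8 0 0.6 0 0 0;0 0.8 0 0.6 0 0 0;0 0 0 0 0 0 0")

```text
time_s: 16.85
position: [0.5817, -0.1118, 0.0472]
tool_rot: [[0.778, 0.099, 0.62], [0.077, -0.995, 0.063], [0.623, -0.001, -0.782]]
ft_force: [-4.2, -0.8, -1.4]
grip_width: 0.0
gripper_force: 1.9
```

Call:
servo_tool(deltas="0 0.8 0 0.6 0 0 0;0 0.8 0 0.6 0 0 0;0 0 0 0 0 0 0")

```text
time_s: 17.1
position: [0.5844, -0.1117, 0.0477]
tool_rot: [[0.777, 0.1, 0.621], [0.077, -0.995, 0.063], [0.624, -0.001, -0.781]]
ft_force: [-1.9, -0.1, -0.5]
grip_width: -0.0001
gripper_force: 0.7
```

Call:
servo_tool(deltas="0 0.8 0 0.6 0 0 0;0 0.8 0 0.6 0 0 0;0 0 0 0 0 0 0")

```text
time_s: 17.35
position: [0.5864, -0.1115, 0.0478]
tool_rot: [[0.777, 0.1, 0.621], [0.077, -0.995, 0.063], [0.624, -0.001, -0.781]]
ft_force: [-0.3, -0.3, -0.8]
grip_width: -0.0001
gripper_force: 0.3
```

Run:
```python
from caps import *
to([-.11,0,.048],rot(38,-1));caps()
```

```text
t 17.35 unit pos mm [-110.5   -0.1   47.8] F unit [-0.3 -0.3 -0.8]
shift [ 0.5 -0.1  0.2]
rotvec [-0.0007 -0.0111 -0.0004]
scene 0 hidden 0
scene 1 hidden 0
scene 2 hidden 0
scene 3 hidden 0
front x [-0.1056 -0.105  -0.0993]
side 0 hidden 0
side 1 hidden 0
side 2 hidden 0
side 3 hidden 0
front x [-0.1042 -0.1038 -0.0981]
```

Call:
servo_tool(deltas="0 0.8 0 0.6 0 0 0;0 0.8 0 0.6 0 0 0;0 0 0 0 0 0 0")

```text
time_s: 17.7
position: [0.5869, -0.1114, 0.0477]
tool_rot: [[0.779, 0.099, 0.62], [0.077, -0.995, 0.062], [0.623, -0.0, -0.782]]
ft_force: [-14.6, -1.1, 7.2]
grip_width: 0.0001
gripper_force: 7.3
```

Call:
servo_tool(deltas="0 0.8 0 0.6 0 0 0;0 0.8 0 0.6 0 0 0;0 0 0 0 0 0 0")

```text
time_s: 17.95
position: [0.5871, -0.1113, 0.0476]
tool_rot: [[0.78, 0.097, 0.618], [0.076, -0.995, 0.061], [0.621, -0.0, -0.784]]
ft_force: [-32.4, -5.5, 17.2]
grip_width: -0.0002
gripper_force: 16.3
```

Hard stop confirmed. Back away and check.

Call:
servo_tool(deltas="0 -4 0 -3.2 0 0 0;0 -12 0 -9.5 0 0 0;0 -20 0 -16 0 0 0;0 -20 0 -16 0 0 0;0 -10 0 -25 0 0 0;0 0 0 -30 0 0 0;0 0 0 -20 0 0 0;0 0 0 0 0 0 0")

```text
time_s: 18.62
position: [0.4636, -0.1243, 0.1024]
tool_rot: [[0.776, 0.098, 0.623], [0.078, -0.995, 0.06], [0.626, 0.002, -0.78]]
ft_force: [0.7, -0.5, 0.4]
grip_width: 0.0004
gripper_force: 0.0
```

Run:
```python
from caps import *
d=caps();save(d,"s3.png",(270,90,470,290),3);to([-.11,0,.048])
```

```text
scene 0 hidden 0
scene 1 hidden 0
scene 2 hidden 0
scene 3 hidden 0
front x [-0.1056 -0.1049 -0.0992]
side 0 hidden 0
side 1 hidden 0
side 2 hidden 0
side 3 hidden 0
front x [-0.104  -0.1036 -0.098 ]
t 18.7167 unit pos mm [-232.7   -0.8  100.7] F unit [-0.1  0.1 -0.4]
shift [ 62.7  -0.9 117.9]
```

View pics/s3.png

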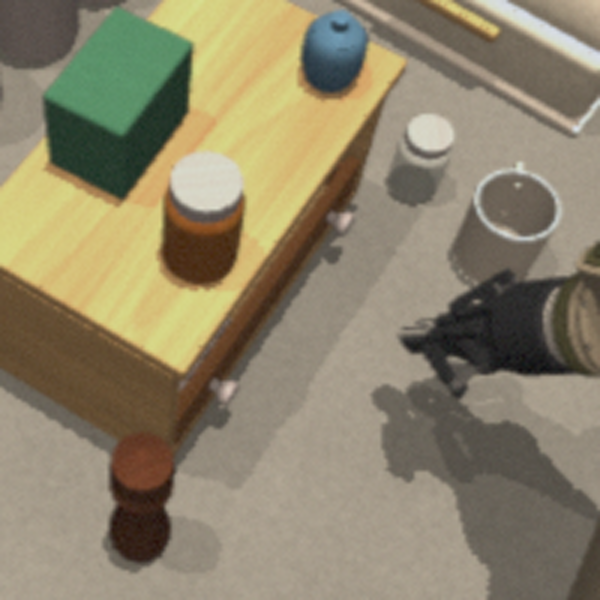

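The tray is home, everything else is standing where it was, and the arm is clear.

```bash
python3 -c "
from rig import env
print(env.close_job())"
```

```text
the job is handed in; nothing more can be done
None
```

I pressed the three proud caps (second, third and fourth from the left) home, pushed the tray gently in until it seated in its catch, left everything else standing where it was, and handed the job in at about 19 s.

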